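Unlock the inspection torch and aim it at the fitting in the vise

TASK

Turn the torch in its twist-lock dock until its orange tab faces the yellow mark, draw it straight up out of the dock, lean it over to about 45 degrees and aim its lens down at the mouth of the brass fitting in the vise from roughly 12 cm away. Finish while still holding it there, raised and steady in the gripper and touching nothing else, and leave everything else on the bench where it is.

Things in the scene. Friction and masses are not known exactly. Their poses are not given: they have to be found in the camera images.
- torch_center (a point): the centre of the inspection torch: black, round, 170 mm long, standing upright, lens down, in its dock. This point is on its axis, 85 mm above the lens face. z runs along the torch from lens to tail (up at the start); x points to the side with the orange tab, the orange stripe and the orange bar on the tail's end
- torch_lens (a point): the centre of the torch's round lens face, at its lower end; the light shines along the torch's axis, out from the lens (direction -z of torch_center)
- torch_tab (a point): the orange tab on the side of the torch's head, 28 mm from the axis and 52 mm above the lens face, just above the dock's collar. A like locking lug 8 mm wide sits straight below it, under the collar's lip
- torch: the whole torch; origin at the centre of the lens face, axes as torch_center. Head 44 mm across for the first 60 mm from the lens; handle 32 mm across from 76 to 170 mm above the lens (grasp it there, near 130 mm). About 0.2 kg; only its own weight resists turning in the dock
- dock: the torch's twist-lock dock, fixed: a black 120 mm square base 10 mm thick with a round grey collar 80 mm across, its top 50 mm above the bench. Origin at the centre of its underside, on the torch's axis (2.5 mm play all round); the seated torch's lens is 10 mm above the bench. x points from the centre to the slot and the yellow block
- slot (a point): slot in the collar's lip, 18 mm wide, a yellow block just outside it; this point is 28 mm from the dock's centre, on the collar's top. The torch's lug passes only here: turn the torch about its upright axis, clockwise from above by 35 to 75 degrees, until the orange tab stands over the slot, then lift straight up; the head is free after rising 50 mm
- vise: a red bench vise, fixed, 100 mm wide jaws, their tops 145 mm above the bench; origin at the centre of its underside
- fitting_mouth (a point): the centre of the open round mouth of the brass fitting clamped upright in the vise's jaws; mouth 40 mm across outside, 30 mm inside, 175 mm above the bench; its z axis points up
- can_blue: a blue aerosol can, 52 mm across, 186 mm high; a bystander, origin at its underside, to be left where it is
- can_white: a white aerosol can with a blue cap, 52 mm across, 186 mm high; a bystander, origin at its underside, to be left where it is
- red_tin: a red rectangular tin, 55 x 90 mm, 147 mm high; a bystander, origin at its underside, to be left where it is
- screwdriver: a screwdriver lying on the bench; a bystander, origin at its underside, to be left where it is
- wrench: a steel wrench lying beside the dock; a bystander, origin at its underside, to be left where it is
- bush: a small upright steel cylinder, 32 mm across, 25 mm high; a bystander, origin at its underside, to be left where it is
- cup: a grey plastic cup, 70 mm across, 80 mm high; a bystander, origin at its underside, to be left where it is
Things that resemble listed ones, but are neither listed nor needed, are in the scene too. What is shaped like the torch but pink or turquoise is not meant.

How it is judged:
By the outcome, as a careful person would: the job done as asked, in the order asked, and still so for the second after the job is handed in, while the arm keeps its last pose, push and grip.
It also fails if it takes over 45 s, if anything falls off the work surface, if the arm or the gripper's body presses on something with over 40 N, if the wrist force passes 120 N, or if a joint passes its speed limit or range.

ROBOT

A 7-joint arm with a two-finger parallel gripper is mounted at the origin on the work surface. World frame = base frame: x ahead of the robot, y to its left, z up, the work surface at z = 0. Lengths are in m, angles in rad, forces in N, time in s.
With the tool pointing down it reaches from about 0.35 to 0.9 m from the base axis. Payload 8.1 kg.
Tool frame: the origin (TCP) lies midway between the tips of the shut fingers; the grasp point (between the pads) lies arm.tcp_to_grasp behind it (arm.tcp_to_grasp is the distance from the TCP to the grasp point, in m); z points along the fingers, y is the line along which they close (so a half turn about z gives the same grasp; the last joint's range is limited). The gripper opens to 92 mm and grips with 3 to 60 N. Pads are 19 mm wide; open, the fingers measure 130 mm over their backs; the gripper's body (75 mm by 190 mm) begins 47 mm behind the grasp point.
Start: joints at [1.122, 0.434, 0.025, 1.573, -0.012, 1.134, -0.075], TCP at [0.212, -0.588, 0.227] pointing down, gripper open.
Joint ranges: [-2.62, 2.62], [-0.44, 2.09], [-1.27, 1.32], [0.08, 2.57], [-1.32, 4.46], [0.12, 2], [-2.74, 2.74]. Speed limits (rad/s): [2.22, 2.22, 3.01, 3.01, 3.14, 3.14, 3.14].

INTERFACE

Orientations are given as a rotation vector (axis times angle).
In Python, from cell import observe, get_image, arm gives the robot as it stands. The module is installed in compiled form; this text tells all that it offers.
- The arm moves only by the tool drive_tool, never from a script. Its argument "steps" is a list of rows, each a list of 5 numbers: the closure, from 0 (fully open) to 1 (shut), then the shift along the world's x, y, z in mm, then the turn about the world's z in rad. In form: [[hand, x, y, z, roll], ...]. A call has 1 to 20 rows; each row shifts and turns the commanded pose from where the row before left it; what a row does not reach is not made up. A row lasts 1/12 s, in which the tool goes at most 41.7 mm and 7.16 degrees, less where a joint would pass 70% of its speed; a pose out of reach is approached as far as the arm can. A call with a gripper value outside its range is refused whole. The fingers move at their own pace and stop on an object; "grip_force" is the grip in N (left out, the last holds). Time passes only in rows, so rows that do not move let the fingers close. It gives the time, the measured TCP pose, the force, the opening and the grip force at its end, in the units of the state.
- observe(): the state, without advancing time (a new reading comes with each control period).
- get_image(name): name is "side" or "top" or "wrist"; returns a dict with "image" (420x560x3 uint8, red, green, blue), "vfov" (degrees; the focal length in pixels is half the picture's height over the tangent of half this angle, whatever the lens; pixels are square), "cx", "cy" (the principal point, pixels), "xyz" and "attitude" of the camera in the world. Camera axes: x right, y down, z forward; pixel columns grow to the right and rows downward; lengths in m; the calibration is good to about 2 mm. A picture is of the moment at which its call begins. There is no depth.
- arm.sign_off(): hands the job in; it is judged then, once.
The state is a dict: "clock": time; "joints": joint angles; "dq": joint speeds; "joint_efforts": joint torques, N m; "position": TCP position; "ee_rot": TCP orientation; "force": force on the tool from outside, world axes, zero at the start; "ft_torque": the same for the moment, N m; "width": opening from 0.0 (shut) to 1.0 (fully open); "gripper_force": force on a finger pad.
Only numpy, scipy, OpenCV 4.12 (cv2) and the standard library are available. Lean on these libraries where they do the work, as an engineer would, in place of code of your own. Each camera call takes 0.05 s, during which the arm holds its last target. There are 200 camera calls.

## Working session

There is one attempt and no reset: what is moved stays moved. The work goes in short steps, Python scripts to look and compute and a tool call to move; the robot and the scene stay as the last step left them, time stands still between calls to the robot, and variables do not carry over. Pictures are saved under pics/ and viewed, at most 10 in all, crops included, and the job is handed in when it is done.

Besides the shell and the picture viewer there is one more tool, called after "Call:" as name(argument=value, ...) on one line, values as JSON. drive_tool: Moves the arm, as the interface text tells. Its arguments: {"type":"object","properties":{"steps":{"type":"array"},"grip_force":{"type":"number"}},"required":["steps"]}

```bash
mkdir -p pics; ls; python3 - <<'E'
from cell import observe,get_image,arm
import cv2,pickle,numpy as np
s=observe();print(s); print([a for a in dir(arm) if a[0]!='_'],arm.tcp_to_grasp)
d={n:get_image(n) for n in("side","top","wrist")}
pickle.dump(d,open('v0.pkl','wb'))
for n in d:
  print(n,{k:d[n][k] for k in d[n] if k!='image'})
  cv2.imwrite(f'pics/{n}0.png',d[n]['image'][:,:,::-1])
E
```

```text
pics
{'clock': 0.0, 'joints': array([ 1.12239543,  0.43518288,  0.02499668,  1.57410027, -0.01162022,
        1.13400683, -0.07508797]), 'dq': array([ 0.00094764,  0.00016992, -0.00017567, -0.00073953,  0.00061537,
        0.00016917,  0.00075704]), 'joint_efforts': array([-1.56214643e-03, -6.67858100e+01,  9.84349810e-01, -3.14469087e+01,
       -6.04452915e-02,  4.28520993e-02,  1.33246135e-04]), 'position': array([ 0.2116082 , -0.58753946,  0.22596893]), 'ee_rot': array([-3.09329669e+00, -5.40086361e-01,  6.21609802e-04]), 'force': array([-0.70459431,  0.11157131, -0.04495289]), 'ft_torque': array([ 0.01098595,  0.03022114, -0.00803066]), 'gripper_force': 0.0, 'width': 0.9980429773242623}
['PlanningError', 'sign_off', 'tcp_to_grasp'] 0.0188
side {'vfov': 55.5233246782684, 'cx': 279.2169933013914, 'cy': 210.77843931117044, 'xyz': array([0.20613125, 0.58689292, 0.71842904]), 'attitude': array([-0.70957853,  2.55171786, -1.2314695 ])}
top {'vfov': 56.85578002945525, 'cx': 286.480647832157, 'cy': 213.67735696269446, 'xyz': array([ 0.38750874, -0.06882145,  1.15660249]), 'attitude': array([-2.14951636,  2.12132225, -0.1513006 ])}
wrist {'vfov': 59.1179673261358, 'cx': 281.6344334563329, 'cy': 208.44490813763363, 'xyz': array([ 0.28104723, -0.56284035,  0.38384924]), 'attitude': array([ 2.377515  , -1.67083395, -0.23352026])}
```

View pics/top0.png

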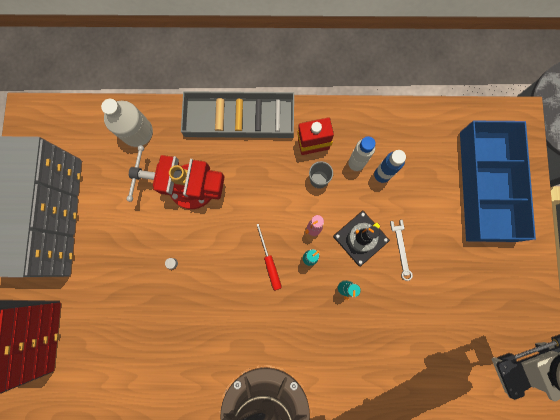

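View pics/side0.png

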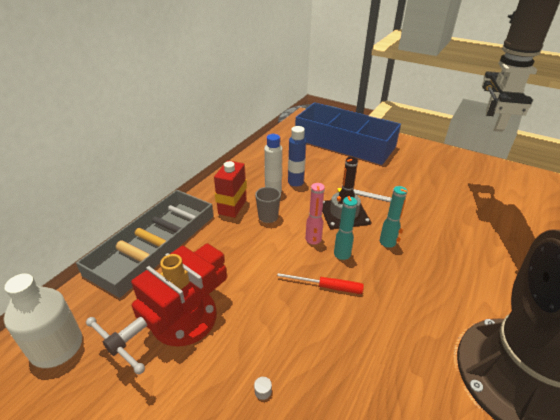

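```bash
cat >h.py <<'E'
import numpy as np,cv2
from scipy.spatial.transform import Rotation as R
def K(v):
    f=v['image'].shape[0]/2/np.tan(np.radians(v['vfov'])/2); return f,v['cx'],v['cy']
def ray(v,p):
    f,cx,cy=K(v); d=R.from_rotvec(v['attitude']).apply([(p[0]-cx)/f,(p[1]-cy)/f,1]); return v['xyz'],d
def onz(v,p,z):
    o,d=ray(v,p); return o+d*(z-o[2])/d[2]
def proj(v,X):
    f,cx,cy=K(v); c=R.from_rotvec(v['attitude']).inv().apply(np.array(X)-v['xyz']); return c[:2]/c[2]*f+[cx,cy]
def tri(v1,p1,v2,p2):
    A=[];b=[]
    M=np.zeros((3,3));q=np.zeros(3)
    for v,p in((v1,p1),(v2,p2)):
        o,d=ray(v,p);d/=np.linalg.norm(d);P=np.eye(3)-np.outer(d,d);M+=P;q+=P@o
    return np.linalg.solve(M,q)
def blobs(v,lo,hi,amin=5):
    h=cv2.cvtColor(v['image'],cv2.COLOR_RGB2HSV);m=cv2.inRange(h,lo,hi)
    n,l,s,c=cv2.connectedComponentsWithStats(m)
    return [(c[i].round(1).tolist(),s[i].tolist()) for i in range(1,n) if s[i][4]>=amin]
E
python3 - <<'E'
import pickle,cv2,numpy as np
d=pickle.load(open('v0.pkl','rb'))
t=d['top']['image'][190:290,310:420,::-1];s=d['side']['image'][145:245,300:410,::-1]
cv2.imwrite('pics/crop1.png',np.hstack([cv2.resize(x,None,fx=3.6,fy=3.6,interpolation=cv2.INTER_CUBIC) for x in(t,s)]))
E
```

```text
(no output)
```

View pics/crop1.png

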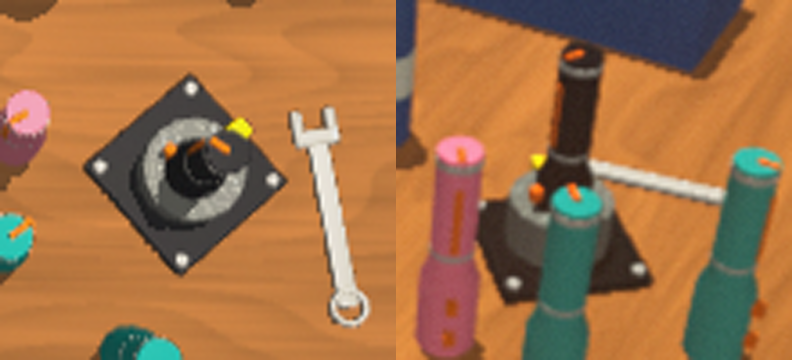

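```bash
python3 - <<'E'
from h import *
import pickle
d=pickle.load(open('v0.pkl','rb'));t=d['top'];s=d['side']
c=lambda x,y:(310+(x+.5)/3.6-.5,190+(y+.5)/3.6-.5)
S=np.array([onz(t,c(*p),.011) for p in((191,88),(98,166),(181,260),(278,180))]);print(S.round(4));C=S.mean(0);print('dock',C)
cs=lambda x,y:(300+(x-396+.5)/3.6-.5,145+(y+.5)/3.6-.5)
tail=tri(t,c(229,155),s,cs(581,55));print('tail',tail, onz(t,c(229,155),.18))
print('pred tail px',(proj(t,[C[0],C[1],.18])-[310,190])*3.6,'side',(proj(s,[C[0],C[1],.18])-[300,145])*3.6)
a=lambda P:np.degrees(np.arctan2(P[1]-C[1],P[0]-C[0]))
tab=onz(t,c(170,150),.062);tab2=tri(t,c(170,150),s,cs(537,191));print('tab',tab,a(tab),np.linalg.norm((tab-C)[:2]),tab2,a(tab2))
y=onz(t,c(238,127),.05);y2=tri(t,c(239,127),s,cs(538,159));print('slot',y,a(y),np.linalg.norm((y-C)[:2]),y2,a(y2))
b=blobs(t,(15,80,60),(30,255,255),20)
for x in b:
  if x[0][0]<220 and x[0][1]<230: print(x)
for x in blobs(s,(12,120,60),(30,255,255),20):
  if 140<x[0][0]<210 and 240<x[0][1]<300: print('s',x)
for n,p in dict(pink=(317,221),teal1=(312,256),teal2=(352,290)).items(): print(n,onz(t,p,.17).round(3))
print('mouth', onz(t,(177,173),.175), onz(s,(173,264),.175))
for n,p in dict(can=(368,144),can2=(398,157)).items(): print(n,onz(t,p,.186).round(3))
print('cup',onz(t,(321,170),.08),'wr',onz(t,c(315,140),.01),onz(t,c(348,305),.01))
E
```

```text
[[ 0.5669 -0.2803  0.011 ]
 [ 0.5011 -0.203   0.011 ]
 [ 0.4253 -0.2699  0.011 ]
 [ 0.4915 -0.3502  0.011 ]]
dock [ 0.49617187 -0.27586769  0.011     ]
tail [ 0.4946351  -0.27483992  0.17856239] [ 0.49323105 -0.27490985  0.18      ]
pred tail px [228.98579603 149.54007441] side [184.32394303  51.05296137]
tab [ 0.50935812 -0.25363615  0.062     ] 59.32644569158048 0.025847988487903224 [ 0.5084964  -0.25321941  0.06534409] 61.44626382661469
slot [ 0.52979458 -0.30994164  0.05      ] -45.38189896432242 0.04786983274518651 [ 0.53021557 -0.31001244  0.05232398] -45.08491049322975
([219.3, 114.5], [215, 98, 10, 33, 273])
([47.7, 161.8], [45, 158, 6, 9, 38])
([58.8, 167.2], [57, 164, 5, 8, 34])
([177.8, 174.6], [169, 165, 19, 20, 228])
([68.9, 171.9], [67, 169, 5, 7, 30])
([78.5, 176.2], [77, 173, 4, 8, 28])
([42.6, 206.5], [40, 203, 6, 8, 38])
([54.1, 209.8], [52, 206, 5, 8, 36])
([64.8, 212.2], [63, 209, 5, 8, 32])
([74.5, 215.0], [73, 212, 4, 7, 28])
s ([173.0, 270.0], [154, 254, 35, 35, 717])
pink [ 0.523 -0.134  0.17 ]
teal1 [ 0.433 -0.121  0.17 ]
teal2 [ 0.35  -0.221  0.17 ]
mouth [0.6438438  0.23215352 0.175     ] [0.63601166 0.23979794 0.175     ]
can [ 0.724 -0.265  0.186]
can2 [ 0.69  -0.341  0.186]
cup [ 0.68201478 -0.15081621  0.08      ] wr [ 0.5249508 -0.3816515  0.01     ] [ 0.39104804 -0.40427345  0.01      ]
```

The black torch standing in the dock is at top px (362,238). The pink one at (317,222) and the turquoise ones at (312,256) and (350,290) are decoys. Only the black one sits in the dock beside the yellow mark, and the crop confirms it. The tab is near azimuth 60° and the slot near −45°. I'm approaching with the hand turned in advance.

Call:
drive_tool(steps=[[0,20,22,1,0.115],[0,20,22,1,0.115],[0,20,22,1,0.115],[0,20,22,1,0.115],[0,20,22,1,0.115],[0,20,22,1,0.115],[0,20,22,1,0.115],[0,20,22,1,0.115],[0,20,22,1,0.115],[0,20,22,1,0.115],[0,20,22,1,0.115],[0,20,22,1,0.115],[0,20,22,1,0.115],[0,20,22,1,0.115],[0,0,0,0,0]], grip_force=20)

```text
clock: 1.4
position: [0.496, -0.2738, 0.2411]
ee_rot: [1.736, 2.618, 0.007]
force: [0.8, 0.4, 0.1]
width: 0.997
gripper_force: 0.0
```

```bash
python3 - <<'E'
from h import *
from cell import *
import pickle
d={'wrist':get_image('wrist'),'top':get_image('top')};pickle.dump(d,open('v1.pkl','wb'))
w=d['wrist'];print(observe()['joints'].round(3),w['xyz'])
cv2.imwrite('pics/w1.png',w['image'][:,:,::-1])
for p in([.496,-.274,.18],[.496,-.276,.05]): print(proj(w,p))
E
```

```text
[ 0.752  0.369 -0.448  1.672  0.173  1.14   0.645] [ 0.46686506 -0.20644606  0.39900839]
[281.29795012 226.23361632]
[280.13208237 184.98798637]
```

View pics/w1.png

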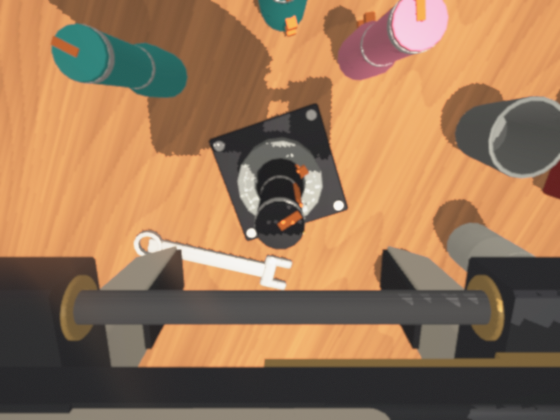

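```bash
python3 - <<'E'
from h import *
import pickle
w=pickle.load(open('v1.pkl','rb'))['wrist']
for n,p,z in(('tail',(280,222),.18),('tab',(303,171),.062)):
  print(n,onz(w,p,z))
S=np.array([onz(w,p,.011) for p in((219,146),(311,115),(338.5,205.5),(251,233))]);print(S.round(4),S.mean(0))
C=S.mean(0);P=onz(w,(303,171),.062)-C;print(np.degrees(np.arctan2(P[1],P[0])),np.hypot(*P[:2]))
q=S-C;print((np.degrees(np.arctan2(q[:,1],q[:,0]))%90))
for n,x in(('bar',blobs(w,(3,180,120),(14,255,255),8)),):
  for b in x:
    if 250<b[0][0]<330 and 150<b[0][1]<240: print(b,onz(w,b[0],.18))
E
```

```text
tail [ 0.4941796  -0.27175972  0.18      ]
tab [ 0.50928488 -0.25333348  0.062     ]
[[ 0.4247 -0.2703  0.011 ]
 [ 0.5    -0.2046  0.011 ]
 [ 0.5666 -0.2801  0.011 ]
 [ 0.4906 -0.3465  0.011 ]] [ 0.49545509 -0.27537904  0.011     ]
57.89882301601895 0.026024402573842892
[85.90819839 86.33391484 86.18757959 86.06918315]
([301.3, 170.8], [297, 167, 10, 10, 60]) [ 0.49344687 -0.23720053  0.18      ]
([296.9, 193.4], [294, 185, 6, 19, 56]) [ 0.49656554 -0.25094647  0.18      ]
([289.4, 220.2], [278, 212, 23, 18, 168]) [ 0.49909939 -0.2684165   0.18      ]
```

Call:
drive_tool(steps=[[0,0,0,-24,0],[0,0,0,-24,0],[0,0,0,-24,0],[0,0,0,-24,0],[0,-1,0,-22,0],[0,0,0,0,0],[1,0,0,0,0],[1,0,0,0,0],[1,0,0,0,0],[1,0,0,0,0],[1,0,0,0,0],[1,0,0,0,0],[1,0,0,0,0],[1,0,0,0,0]], grip_force=20)

```text
clock: 2.67
position: [0.4909, -0.28, 0.123]
ee_rot: [1.755, 2.605, 0.0]
force: [2.6, 0.2, 0.6]
width: 0.472
gripper_force: 0.6
```

Call:
drive_tool(steps=[[1,0,0,0,0],[1,0,0,0,0],[1,0,0,0,0],[1,0,0,0,0],[1,0,0,0,0],[1,0,0,0,0]])

```text
clock: 3.17
position: [0.4914, -0.2798, 0.1228]
ee_rot: [1.755, 2.605, 0.001]
force: [3.8, 1.3, -1.5]
width: 0.35
gripper_force: 19.7
```

Call:
drive_tool(steps=[[0.5,0,0,0,0],[0.5,0,0,0,0],[0.5,0,0,0,0],[0.5,4,7,0,0],[0.5,0,0,0,0],[0.5,0,0,0,0]])

```text
clock: 3.67
position: [0.4951, -0.2723, 0.1228]
ee_rot: [-1.754, -2.606, -0.0]
force: [0.0, 0.2, -0.4]
width: 0.5
gripper_force: 0.0
```

Call:
drive_tool(steps=[[1,0,-2,0,0],[1,0,0,0,0],[1,0,0,0,0],[1,0,0,0,0],[1,0,0,0,0],[1,0,0,0,0]])

```text
clock: 4.17
position: [0.4946, -0.2753, 0.1227]
ee_rot: [-1.756, -2.605, 0.0]
force: [-1.3, -0.4, -0.2]
width: 0.345
gripper_force: 20.0
```

Call:
drive_tool(steps=[[1,0,0,0,-0.1],[1,0,0,0,-0.1],[1,0,0,0,-0.1],[1,0,0,0,-0.1],[1,0,0,0,-0.1],[1,0,0,0,-0.1],[1,0,0,0,-0.1],[1,0,0,0,-0.1],[1,0,0,0,-0.1],[1,0,0,0,0]])

```text
clock: 5.0
position: [0.495, -0.2746, 0.1227]
ee_rot: [-2.717, -1.577, -0.0]
force: [0.0, -0.5, -1.5]
width: 0.342
gripper_force: 20.0
```

```bash
python3 - <<'E'
from h import *
from cell import *
import pickle
d={n:get_image(n) for n in('top','side','wrist')};pickle.dump(d,open('v2.pkl','wb'))
s=observe();print(s['ft_torque'],s['force'],s['joints'].round(2))
cr=lambda n,x,y:cv2.resize(d[n]['image'][y:y+100,x:x+130,::-1],None,fx=3,fy=3,interpolation=cv2.INTER_CUBIC)
a=np.hstack([cr('top',300,190),cr('side',290,150)]);b=cv2.resize(d['wrist']['image'][80:260,100:470,::-1],(780,280))
cv2.imwrite('pics/c2.png',np.vstack([a,b]))
E
```

```text
[ 0.09161627 -0.20914842  0.03034584] [-0.47047669  0.47608216 -0.74280508] [ 0.56  0.46 -0.2   1.83  0.11  0.86 -0.21]
```

View pics/c2.png

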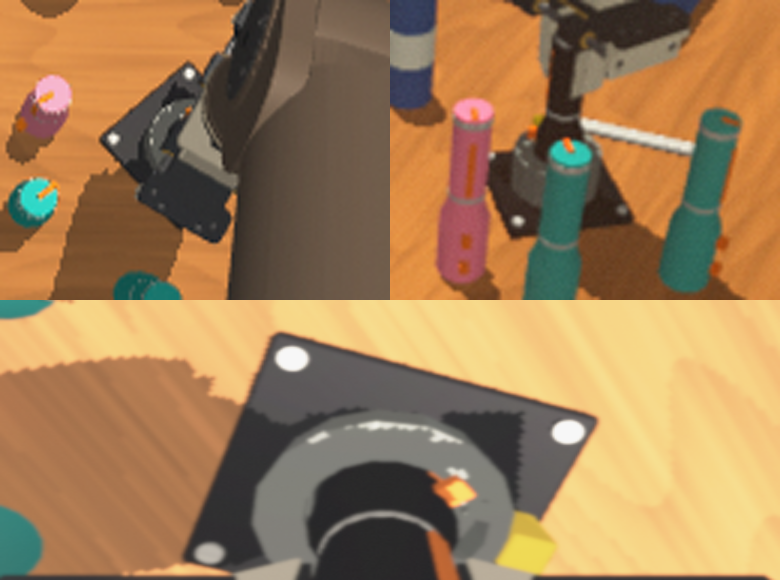

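```bash
python3 - <<'E'
from h import *
import pickle
w=pickle.load(open('v2.pkl','rb'))['wrist']
m=lambda X,Y:(100+X*370/780,80+(Y-300)*180/280)
C=np.array([.4957,-.2755,0])
for n,p,z in(('tab',m(455,490),.062),('slot',m(473,540),.05),('yel',m(525,545),.05)):
  P=onz(w,p,z);D=P-C;print(n,P.round(4),np.degrees(np.arctan2(D[1],D[0])),np.hypot(*D[:2]))
S=[onz(w,m(*p),.011) for p in((292,358),(568,432),(209,553))];print(np.round(S,4),(S[1]+S[2])/2)
E
```

```text
tab [ 0.5208 -0.2717  0.062 ] 8.714626088332912 0.025362038631020926
slot [ 0.5149 -0.2972  0.05  ] -48.564236993147404 0.028950600111004903
yel [ 0.5281 -0.3072  0.05  ] -44.41669111827419 0.04530263529736048
[[ 0.4997 -0.2042  0.011 ]
 [ 0.5658 -0.2802  0.011 ]
 [ 0.4241 -0.2703  0.011 ]] [ 0.49495347 -0.27524038  0.011     ]
```

Call:
drive_tool(steps=[[1,0,0,0,-0.1],[1,0,0,0,-0.1],[1,0,0,0,-0.1],[1,0,0,0,-0.1],[1,0,0,0,-0.1],[1,0,0,0,-0.1],[1,0,0,0,-0.1],[1,0,0,0,-0.1],[1,0,0,0,-0.1],[1,0,0,0,-0.1],[1,0,0,0,0]])

```text
clock: 6.07
position: [0.4948, -0.275, 0.1226]
ee_rot: [3.14, 0.084, -0.0]
force: [0.1, -0.6, -0.2]
width: 0.342
gripper_force: 20.0
```

```bash
python3 - <<'E'
from h import *
from cell import *
import pickle
w=get_image('wrist');pickle.dump(w,open('v3.pkl','wb'))
s=observe();print(s['ft_torque'],s['force'],s['joints'].round(2))
C=np.array([.4955,-.2755,0])
for b in blobs(w,(3,150,100),(18,255,255),15):
  if 250<b[0][0]<420 and 120<b[0][1]<300:
    D=onz(w,b[0],.062)-C;print('or',b,np.degrees(np.arctan2(D[1],D[0])),np.hypot(*D[:2]))
for b in blobs(w,(22,120,100),(35,255,255),15): 
    D=onz(w,b[0],.05)-C;print('ye',b,np.degrees(np.arctan2(D[1],D[0])),np.hypot(*D[:2]))
cv2.imwrite('pics/c3.png',w['image'][:,:,::-1])
E
```

```text
[-0.07593599  0.01865828  0.00608486] [ 0.14869946 -0.0298985  -1.06615696] [ 0.37  0.45  0.06  1.84 -0.03  0.85 -1.07]
or ([311.9, 197.6], [303, 184, 22, 29, 237]) -42.343388181101524 0.025388801014537624
or ([312.7, 260.1], [303, 229, 22, 61, 558]) -137.03697123173492 0.030420326489233207
ye ([335.4, 168.2], [319, 152, 39, 41, 501]) -41.6082024459275 0.047553238487286716
ye ([312.2, 189.5], [309, 187, 7, 6, 24]) -40.563516590864886 0.02779277983805899
ye ([316.0, 202.5], [310, 198, 13, 8, 68]) -59.07051683017429 0.02468014825367971
ye ([201.8, 299.8], [200, 292, 4, 17, 36]) 139.38713938598664 0.08088361055885515
ye ([201.8, 325.5], [200, 318, 4, 13, 25]) 147.19683382718105 0.09738698529659835
```

View pics/c3.png

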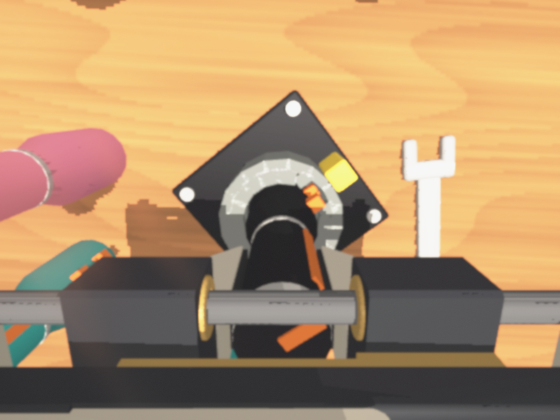

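Call:
drive_tool(steps=[[1,0,0,5,0],[1,0,0,7,0],[1,0,0,10,0],[1,0,0,10,0],[1,0,0,0,0]], grip_force=25)

```text
clock: 6.53
position: [0.4961, -0.2758, 0.1576]
ee_rot: [3.139, 0.088, 0.006]
force: [-0.3, -0.1, -1.8]
width: 0.341
gripper_force: 25.0
```

Call:
drive_tool(steps=[[1,0,0,30,0],[1,0,0,35,0],[1,0,0,35,0],[1,0,0,35,0],[1,0,0,30,0],[1,-6,32,0,0.117],[1,-6,33,0,0.117],[1,-6,33,0,0.117],[1,-6,33,0,0.117],[1,-6,33,0,0.117],[1,-6,33,0,0.117],[1,-6,33,0,0.117],[1,-6,33,0,0.117],[1,-6,33,0,0.117],[1,-6,33,0,0.117],[1,-6,33,0,0.117],[1,-5,33,0,0.117],[1,-5,32,0,0.117],[1,0,0,0,0]], grip_force=30)

```text
clock: 8.12
position: [0.4169, 0.1587, 0.3204]
ee_rot: [-2.196, -2.244, -0.005]
force: [0.3, 0.2, -3.7]
width: 0.343
gripper_force: 30.0
```

```bash
python3 - <<'E'
from h import *
from cell import *
import pickle
d={n:get_image(n) for n in('top','side')};pickle.dump(d,open('v4.pkl','wb'))
s=observe();print(s['position'],s['joints'].round(2))
t=pickle.load(open('v0.pkl','rb'))['top']
print(*[onz(t,p,.02).round(3) for p in((258,225),(279,290),(170,263),(190,205))])
cv2.imwrite('pics/c4.png',d['side']['image'][:,:,::-1])
E
```

```text
[0.4183857  0.15303544 0.31997002] [-0.08  0.1  -0.42  1.81  0.04  1.25 -0.51]
[0.529 0.03  0.02 ] [ 0.341 -0.035  0.02 ] [0.414 0.285 0.02 ] [0.587 0.235 0.02 ]
```

View pics/c4.png

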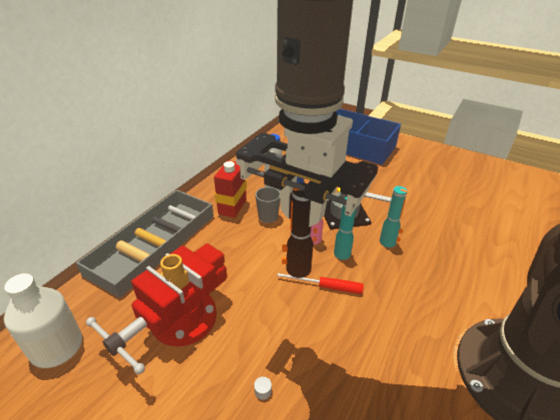

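Call:
drive_tool(steps=[[1,0,0,-25,0],[1,0,0,-35,0],[1,0,0,-35,0],[1,0,0,-35,0],[1,0,0,-30,0],[1,0,0,-20,0],[1,0,0,-12,0],[1,0,0,-8,0],[1,0,0,0,0],[1,0,0,-3,0],[1,0,0,-3,0],[1,0,0,0,0]], grip_force=30)

```text
clock: 9.22
position: [0.4193, 0.1519, 0.1141]
ee_rot: [2.215, 2.227, 0.001]
force: [0.1, -0.3, -2.5]
width: 0.342
gripper_force: 30.0
```

Call:
drive_tool(steps=[[1,0,0,-2,0],[1,0,0,-1,0],[1,0,0,-1,0],[1,0,0,0,0]], grip_force=6)

```text
clock: 9.55
position: [0.4195, 0.1524, 0.1107]
ee_rot: [2.214, 2.227, 0.003]
force: [-1.5, -0.5, 5.6]
width: 0.349
gripper_force: 6.0
```

Call:
drive_tool(steps=[[1,0,-6,0,0],[1,0,-8,0,0],[1,0,-8,0,0],[1,0,-8,-1,0],[1,0,-8,-1,0],[1,0,0,0,0]], grip_force=6)

```text
clock: 10.05
position: [0.4195, 0.112, 0.1079]
ee_rot: [2.216, 2.224, 0.0]
force: [1.6, -1.2, 5.1]
width: 0.346
gripper_force: 6.0
```

```bash
python3 - <<'E'
from h import *
from cell import *
w=get_image('wrist')['image'];s=get_image('side')['image']
print(observe()['force'],observe()['position'])
cv2.imwrite('pics/c5.png',np.hstack([cv2.resize(s[120:360,180:420],(400,400)),cv2.resize(w,(400,300))] if 0 else [cv2.resize(s[120:360,180:420],(400,400)),cv2.resize(w[:,70:490],(400,400))])[:,:,::-1])
E
```

```text
[1.79696152 0.26251031 4.70842356] [0.41946583 0.11342942 0.10799471]
```

View pics/c5.png

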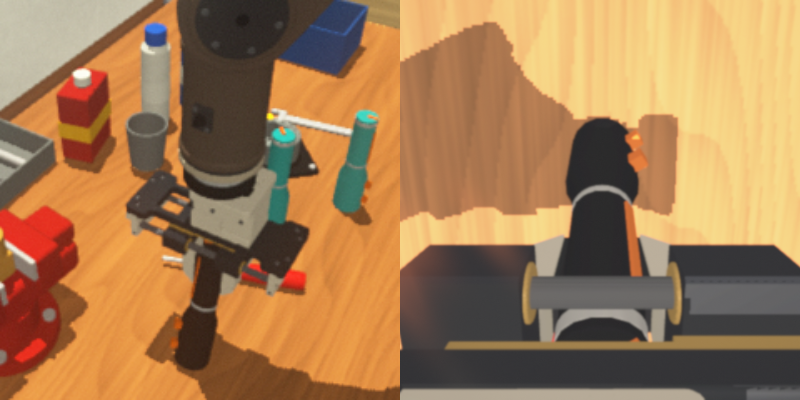

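Call:
drive_tool(steps=[[1,0,-7,-1,0],[1,0,-7,-2,0],[1,0,-8,-2,0],[1,0,-7,-3,0],[1,0,-8,-3,0],[1,0,-8,-4,0],[1,0,-8,-4,0],[1,0,-8,-5,0],[1,0,0,0,0],[1,0,0,0,0]], grip_force=6)

```text
clock: 10.98
position: [0.4182, 0.0522, 0.0832]
ee_rot: [-2.215, -2.226, 0.002]
force: [-0.2, -1.1, 1.0]
width: 0.353
gripper_force: 5.9
```

Call:
drive_tool(steps=[[1,0,0,0,0],[1,0,0,0,0],[1,0,0,0,0],[1,0,0,15,0],[1,0,0,30,0],[1,0,0,40,0],[1,0,0,40,0],[1,0,0,40,0],[1,0,0,40,0],[1,0,0,40,0],[1,0,0,15,0],[1,0,0,0,0],[1,0,0,0,0]], grip_force=45)

```text
clock: 12.07
position: [0.4187, 0.0532, 0.3436]
ee_rot: [2.214, 2.228, 0.001]
force: [0.3, -0.7, -3.6]
width: 0.34
gripper_force: 44.5
```

```bash
python3 - <<'E'
from h import *
from cell import *
import pickle
d={n:get_image(n) for n in('top','side','wrist')};pickle.dump(d,open('v6.pkl','wb'))
s=observe();print(s['force'],s['position'],s['ee_rot'],s['joints'].round(2))
cv2.imwrite('pics/c6.png',np.hstack([cv2.resize(d['side']['image'][50:350,180:480],(400,400)),cv2.resize(d['wrist']['image'][:,70:490],(400,400))])[:,:,::-1])
E
```

```text
[-0.23879625 -0.12785103 -3.51976379] [0.41774058 0.05280887 0.34183475] [-2.21296688 -2.2269636   0.00445305] [ 0.13  0.04 -0.39  1.81  0.02  1.3  -0.26]
```

View pics/c6.png

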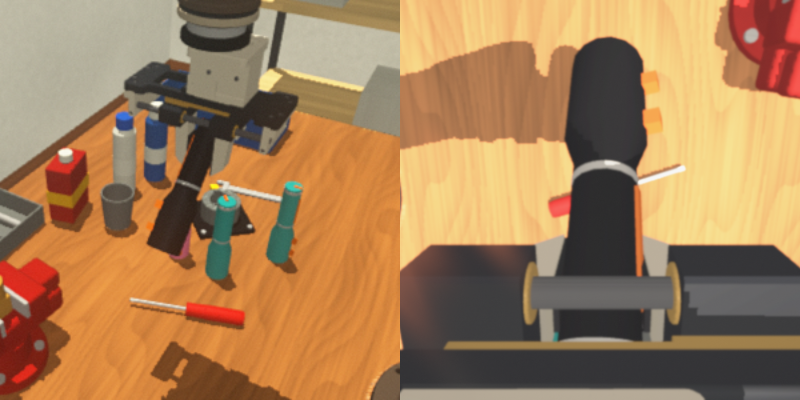

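```bash
python3 - <<'E'
from h import *
import pickle
d=pickle.load(open('v6.pkl','rb'));s=d['side'];w=d['wrist']
def onx(v,p,x):
    o,q=ray(v,p);return o+q*(x-o[0])/q[0]
G=np.array([.418,.053,.3606])
A=onx(s,(320,188),.418);B=onx(s,(304.5,237.5),.418)
print(A.round(4),B.round(4),[ (np.degrees(np.arctan2(a[1]-b[1],b[2]-a[2])),np.linalg.norm(a-b)) for a,b in((B,A),(B,G),(A,G))])
# predicted outlines for candidates
wp=lambda x,y:(70+(x-400)*1.05,y*1.05)
print('wrist ring',wp(604,172),'tip',wp(607,38))
for t in(35,40,45,50):
  ax=np.array([0,np.sin(np.radians(t)),-np.cos(np.radians(t))])
  print(t,[(n,proj(s,G+ax*l).round(0),proj(w,G+ax*l).round(0)) for n,l in(('ring',.055),('lens',.13))])
E
```

```text
[0.418  0.0925 0.3405] [0.418  0.1387 0.267 ] [(np.float64(32.108479619546024), np.float64(0.08683260682134143)), (np.float64(42.457165045613735), np.float64(0.12689603669998842)), (np.float64(63.06765106552568), np.float64(0.04431215111532017))]
wrist ring (284.20000000000005, 180.6) tip (287.35, 39.9)
35 [('ring', array([321., 198.]), array([283., 188.])), ('lens', array([307., 239.]), array([283., 101.]))]
40 [('ring', array([320., 198.]), array([283., 182.])), ('lens', array([305., 239.]), array([283.,  86.]))]
45 [('ring', array([319., 197.]), array([283., 177.])), ('lens', array([303., 239.]), array([283.,  70.]))]
50 [('ring', array([319., 196.]), array([283., 171.])), ('lens', array([301., 238.]), array([283.,  54.]))]
```

```bash
python3 - <<'E'
from h import *
import pickle
d=pickle.load(open('v6.pkl','rb'));s=d['side'];w=d['wrist']
G=np.array([.418,.053,.3606])
for t in(30,35,40,45,50):
  r=np.radians(t);ax=np.array([0,np.sin(r),-np.cos(r)]);n=np.array([0,np.cos(r),np.sin(r)])
  print(t,[(l,proj(w,G+ax*l+.022*n)[1].round(0),proj(w,G+ax*l-.022*n)[1].round(0),) for l in(.125,.13,.135)],'ringtop',[proj(w,G+ax*l+.016*n)[1].round(0) for l in(.054,.062)],'tabs side',proj(s,G+ax*.078+[.028,0,0]).round(0))
for b in blobs(s,(3,150,100),(18,255,255),8):
  if 270<b[0][0]<340 and 170<b[0][1]<260: print(b)
for b in blobs(w,(3,150,100),(18,255,255),30):
  if b[0][0]>280 and b[0][1]<250: print('w',b)
o=[[proj(w,G+np.array([.020,np.sin(r)*.078,-np.cos(r)*.078])+q).round(0) for q in(np.array([.008,0,0]),)] for r in np.radians([30,35,40,45,50])];print(o)
E
```

```text
30 [(0.125, np.float64(89.0), np.float64(148.0)), (0.13, np.float64(85.0), np.float64(144.0)), (0.135, np.float64(81.0), np.float64(139.0))] ringtop [np.float64(173.0), np.float64(162.0)] tabs side [304. 205.]
35 [(0.125, np.float64(74.0), np.float64(133.0)), (0.13, np.float64(69.0), np.float64(129.0)), (0.135, np.float64(65.0), np.float64(124.0))] ringtop [np.float64(167.0), np.float64(156.0)] tabs side [302. 205.]
40 [(0.125, np.float64(58.0), np.float64(119.0)), (0.13, np.float64(53.0), np.float64(113.0)), (0.135, np.float64(48.0), np.float64(108.0))] ringtop [np.float64(163.0), np.float64(150.0)] tabs side [301. 205.]
45 [(0.125, np.float64(43.0), np.float64(104.0)), (0.13, np.float64(37.0), np.float64(98.0)), (0.135, np.float64(31.0), np.float64(92.0))] ringtop [np.float64(158.0), np.float64(144.0)] tabs side [299. 204.]
50 [(0.125, np.float64(27.0), np.float64(89.0)), (0.13, np.float64(20.0), np.float64(82.0)), (0.135, np.float64(13.0), np.float64(76.0))] ringtop [np.float64(155.0), np.float64(140.0)] tabs side [298. 204.]
w ([476.0, 73.9], [414, 0, 146, 108, 447])
w ([331.2, 83.8], [323, 74, 19, 27, 280])
w ([333.7, 123.7], [324, 113, 22, 29, 362])
w ([320.0, 241.2], [315, 194, 11, 96, 690])
[[array([332., 167.])], [array([334., 158.])], [array([335., 149.])], [array([337., 140.])], [array([339., 132.])]]
```

Call:
drive_tool(steps=[[1,20,1,0,0],[1,30,1,0,0],[1,30,1,0,0],[1,30,1,0,0],[1,30,1,0,0],[1,30,1,0,0],[1,30,1,0,0],[1,20,1,0,0],[1,5,0,0,0],[1,0,0,0,0],[1,0,0,0,0]])

```text
clock: 13.13
position: [0.6429, 0.0612, 0.3421]
ee_rot: [-2.213, -2.227, 0.004]
force: [-0.0, 1.3, -2.2]
width: 0.339
gripper_force: 44.5
```

```bash
python3 - <<'E'
from h import *
from cell import *
import pickle
d={n:get_image(n) for n in('top','side','wrist')};pickle.dump(d,open('v7.pkl','wb'))
s=observe();print(s['force'],s['position'],s['ee_rot'],s['joints'].round(2))
t=pickle.load(open('v0.pkl','rb'))
T=cv2.resize(t['top']['image'][155:195,155:215],(400,267),interpolation=cv2.INTER_CUBIC);S=cv2.resize(t['side']['image'][245:305,135:225],(400,267),interpolation=cv2.INTER_CUBIC)
cv2.imwrite('pics/c7.png',np.vstack([np.hstack([T,S]),np.hstack([cv2.resize(d['side']['image'][100:400,80:480],(400,300)),cv2.resize(d['wrist']['image'],(400,300))])])[:,:,::-1])
E
```

```text
[-0.73488155  0.25887479 -3.00403332] [0.64279959 0.06106711 0.34392014] [-2.21436568e+00 -2.22845414e+00  5.22051367e-04] [ 0.04  0.44 -0.35  1.3   0.15  1.43 -0.29]
```

View pics/c7.png

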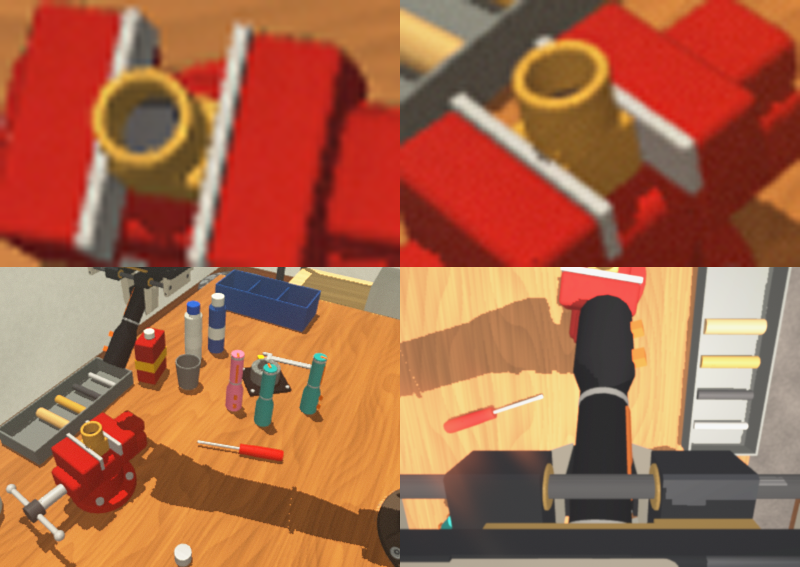

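```bash
python3 - <<'E'
from h import *
import pickle
v=pickle.load(open('v0.pkl','rb'));a,b=(175.9,172.1),(170.8,261.7)
M=tri(v['top'],a,v['side'],b);print(M,onz(v['top'],a,.175),onz(v['side'],b,.175))
d=pickle.load(open('v7.pkl','rb'));p=(135+0,0)
M[2]=.175
w=d['wrist'];s=d['side']
G=np.array([.6428,.0611,.3427+.0188])
# wrist tip row and axis yaw from silhouette: dark columns near the head
h=cv2.cvtColor(w['image'],cv2.COLOR_RGB2HSV)
for r in(60,90,120,200,260):
  c=np.where(h[r,200:360,2]<60)[0]+200;print(r,c.min(),c.max(),len(c))
for r in range(30,60,2):print(r,int(h[r,287,2]),end=' ')
for t in(42,44,46):
  q=np.radians(t);ax=np.array([-.0,np.sin(q),-np.cos(q)]);L=G+ax*.129
  print('\n',t,'G wanted',(M-ax*.249).round(4),'lens px',proj(w,L).round(0),'tip',[proj(w,L+.022*np.array([0,np.cos(q),np.sin(q)])).round(0)])
E
```

```text
[0.64650256 0.23576268 0.17211302] [0.64622996 0.23517688 0.175     ] [0.6435861  0.23749384 0.175     ]
60 254 320 67
90 250 321 71
120 247 322 74
200 252 313 62
260 206 359 86
30 247 32 247 34 247 36 247 38 222 40 74 42 57 44 56 46 56 48 56 50 57 52 56 54 57 56 57 58 57 
 42 G wanted [0.6465 0.0691 0.36  ] lens px [283.  81.] tip [array([283.,  48.])]

 44 G wanted [0.6465 0.0628 0.3541] lens px [283.  75.] tip [array([283.,  42.])]

 46 G wanted [0.6465 0.0566 0.348 ] lens px [283.  69.] tip [array([283.,  35.])]
```

Call:
drive_tool(steps=[[1,-1,0,-5,0],[1,-1,0,-4,0],[1,0,0,0,0],[1,0,0,0,0],[1,0,0,0,0],[1,0,0,0,0],[1,0,0,0,0],[1,0,0,0,0]])

```text
clock: 13.95
position: [0.6419, 0.061, 0.3349]
ee_rot: [2.215, 2.228, 0.0]
force: [0.0, -0.1, -2.0]
width: 0.337
gripper_force: 44.5
```

```bash
python3 - <<'E'
from h import *
from cell import *
w=get_image('wrist');s=observe();print(s['position'],s['dq'].round(3),s['force'])
h=cv2.cvtColor(w['image'],cv2.COLOR_RGB2HSV)
for r in(60,120,200):
  c=np.where(h[r,200:360,2]<60)[0]+200;print(r,c.min(),c.max())
print(h[32:48:2,287,2])
G=s['position']+[0,0,.0188]
for t in(43,45,47):
  q=np.radians(t);ax=np.array([.015,np.sin(q),-np.cos(q)]);L=G+ax*.129
  k=np.dot(np.array([.6455,.236,.175])-L,ax);print(t,'dist',k,'miss',L+ax*k-[.6455,.236,.175],proj(w,L+.022*np.array([0,np.cos(q),np.sin(q)])).round(0))
E
```

```text
[0.64188568 0.0609786  0.33480371] [ 0.001 -0.     0.002 -0.     0.001 -0.001 -0.   ] [-0.94151758  0.65467491 -3.21395732]
60 254 319
120 247 322
200 252 313
[247 247 247 223  73  57  57  56]
43 dist 0.12101198024213347 miss [ 0.00013586 -0.00451364 -0.00424348] [286.  45.]
45 dist 0.12107590141847828 miss [0.00013682 0.00180896 0.00177334] [286.  38.]
47 dist 0.12083517432012206 miss [0.00013321 0.00769648 0.00821653] [286.  32.]
```

Steady: about 44.6° of lean, 12.1 cm from the mouth, and the aim is within about 2 mm. Handing in.

```bash
python3 -c "
from cell import arm;print(arm.sign_off())"
```

```text
the job is handed in; nothing more can be done
None
```

The job is handed in: the torch was turned about 107° clockwise, past the stated 35–75°, to bring its tab over the slot, then lifted straight out, leaned to about 45° by tipping its lens edge on the open bench because the arm cannot tilt, and is held steady with its lens about 12 cm from the brass mouth.

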